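# Lift the beet basket out of the cold chest and hold it level

## Robot

A 6-joint arm with a two-finger parallel gripper is mounted at the origin on the work surface. World frame = base frame: x ahead of the robot, y to its left, z up, the work surface at z = 0. Lengths are in mm, angles in rad, forces in N, time in s.
With the tool pointing down it reaches from about 275 to 1000 mm from the base axis. Payload 8.4 kg.
Tool frame: the origin (TCP) lies midway between the tips of the shut fingers; the grasp point (between the pads) lies behind it (r.pinch_z is the z of the grasp point in the tool frame, in mm); z points along the fingers, y is the direction in which the jaws open and shut (so a half turn about z gives the same grasp; the last joint's range is limited). The gripper opens to 85 mm and grips with 20 to 120 N. Pads are 22 mm wide; open, the fingers measure 114 mm over their backs; the gripper's body (76 mm by 85 mm) begins 54 mm behind the grasp point. The pads swing forward as they close: fully open they stand 13 mm farther back than shut.
Start: joints at [-1.262, 0.353, 1.633, -0, 1.155, -0.002], TCP at [191.136, -595.059, 231.281] pointing down, gripper open.
Joint ranges: [-2.63, 2.63], [-0.92, 2.1], [0.06, 2.66], [-1.3, 4.44], [0, 2.69], [-3.02, 3.02]. Speed limits (rad/s): [2.22, 2.22, 2.79, 3.14, 3.14, 3.14].

## Interface

Orientations are given as [roll, pitch, yaw] about the fixed x, y, z axes, in that order (R = Rz(yaw) Ry(pitch) Rx(roll)).
In Python, from rig import r, optics, ticket gives the robot as it stands.
- The arm moves only by the shell command python3 -m jog 'ROWS' [FORCE]. ROWS is text: rows parted by semicolons, each of 7 numbers parted by spaces: the closure in counts, from 0 (fully open) to 255 (shut), then the shift along the tool's x, y, z in mm, then the turn, a rotation vector about the tool's x, y, z in degrees. A call has 1 to 5 rows; each row shifts and turns the pose as measured when the row begins, along the tool's axes as they then stand; what a row does not reach is not made up. A row lasts 1/12 s, in which the tool goes at most 41.7 mm and 7.16 degrees, less where a joint would pass 70% of its speed; a pose out of reach is approached as far as the arm can. A call with a gripper value outside its range is refused whole. The fingers move at their own pace and stop on an object; FORCE is the grip in N (left out, the last holds). Time passes only in rows, so rows that do not move let the fingers close. It gives the time, the measured TCP pose, the force and the opening at its end, in the units of the state.
- r.sense(): the state, without advancing time (a new reading comes with each control period).
- optics.grab_frame(name): name is "scene" or "top"; returns the picture (420x560x3 uint8, red, green, blue); there is no depth.
- optics.camera_info(name): a dict with "fx", "fy", "cx", "cy" (pixels), "world_from_camera" (4x4, takes a point from camera to world coordinates). Camera axes: x right, y down, z forward; pixel columns grow to the right and rows downward; lengths in mm; the calibration is good to about 2 mm. A picture is of the moment at which its call begins. camera_info takes no time and is no camera call.
- ticket.sign_off(): hands the job in, once; it reports no verdict.
The state is a dict: "clock": time; "qpos": joint angles; "qvel": joint speeds; "joint_efforts": joint torques, N m; "eef_pos": TCP position; "tcp_rot": TCP orientation; "contact_force": force on the tool from outside, world axes, zero at the start; "wrist_torque": the same for the moment, N m; "opening": opening from 0.0 (shut) to 1.0 (fully open).
Only numpy, scipy, OpenCV 4.12 (cv2) and the standard library are available. Lean on these libraries where they do the work, as an engineer would, in place of code of your own. Each camera call takes 0.05 s, during which the arm holds its last target.

## Task

The wire basket of beets is in one bay of the cold chest on the packing bench. Slide the clear lid over it fully open, take the basket by its handle and lift it out until its bottom is about 7 cm above the lids, keeping it level all the way so that no beet rolls out. Finish still holding it there in the gripper, level and steady, for a workmate to take; leave the other lid, the egg box and the things on the bench alone.

Things in the scene. Friction and masses are not known exactly. Their poses are not given: they have to be found in the camera images.
- chest: White insulated cold chest, fixed, 320 (x) by 680 (y) mm, rim 160 high, walls 35. Origin: centre of its underside; front faces -x. Two bays side by side, left (+y) and right (-y), low divider at y = 0, 100 high; each 250 in x, 4 to 305 from the middle in y; deck 45 above the bench. One bay holds the basket, the other the egg box (varies). Lid tracks at front and back edges, top 178 mm high.
- lid_left (a joint): Clear aluminium-edged lid over the left (+y) bay, lower track, top face 166 mm above the bench. 0 = shut; grows as it slides to the chest's -y, 0.21 m = fully open; starts at 0 to 0.03. Needs about 2 N, stays where left. 330 mm long in y, 288 in x; outer edge 23 mm outward of its grip point.
- lid_right (a joint): The like lid over the right (-y) bay, upper track, top face 175 mm above the bench. 0 = shut; grows as it slides to the chest's +y, over the left lid, 0.21 m = fully open; starts at 0 to 0.03. Needs about 2 N, stays where left. Outer edge 23 mm outward of its grip point.
- lid_left_grip (a point): In the pull of the left lid: an upright aluminium rib near the lid's outer (+y) end, 10 mm thick in the chest's y (the sliding direction), 150 long in x, standing 28 mm up from the lid. The point is mid-length, 22 mm above the lid's top face (6 below the rib's top), and moves with the lid; axes as the chest's.
- lid_right_grip (a point): The same point in the like pull of the right lid, near its outer (-y) end; axes as the chest's.
- basket_grip (a point): Centre of the grey sleeve of the basket's fixed bow handle: 110 mm along the basket's x, 16 thick in y, 22 high; 98 mm above the underside. Axes: the basket's. Basket: steel wire, 200 (x) by 130 (y), walls 55 high, handle uprights at mid short ends; about 0.3 kg, beets 0.5 kg together. Its x is within about 7 degrees of the chest's x.
- basket_mid (a point): Point on the basket's middle axis, 30 mm above its underside; axes are the basket's, z up when it stands level.
- beet1_mid (a point): Centre of one of six loose beets in the basket, about 54 mm across and 50 mm high (top, with its stub, 60 mm above the basket's underside).
- beet2_mid (a point): Centre of one of six loose beets in the basket, about 54 mm across and 50 mm high (top, with its stub, 60 mm above the basket's underside).
- beet3_mid (a point): Centre of one of six loose beets in the basket, about 54 mm across and 50 mm high (top, with its stub, 60 mm above the basket's underside).
- beet4_mid (a point): Centre of one of six loose beets in the basket, about 54 mm across and 50 mm high (top, with its stub, 60 mm above the basket's underside).
- beet5_mid (a point): Centre of one of six loose beets in the basket, about 54 mm across and 50 mm high (top, with its stub, 60 mm above the basket's underside).
- beet6_mid (a point): Centre of one of six loose beets in the basket, about 54 mm across and 50 mm high (top, with its stub, 60 mm above the basket's underside).
- egg_box: Closed grey pulp egg box, 150 x 105 x 68 mm, loose, in the bay that does not hold the basket; origin at the centre of its underside. To be left alone.
- clipboard: Clipboard with paper lying on the bench to the right of the chest, 320 x 230 mm, 14 mm high at its clip; origin at the centre of its underside. To be left alone.
- carton: Large open cardboard carton full of beets on the bench to the left of the chest, 300 by 460 by 130 mm high, its long side along the world's x; origin at the centre of its underside. To be left alone.

How it is judged:
By the outcome, as a careful person would: the job done as asked, in the order asked, and still so for the second after the job is handed in, while the arm keeps its last pose, push and grip.
It also fails if it takes over 48 s, if anything falls off the work surface, if the arm or the gripper's body presses on something with over 40 N, if the wrist force passes 120 N, or if a joint passes its speed limit or range.

## Working session

There is one attempt and no reset: what is moved stays moved. The work goes in short steps, Python scripts to look and compute and a shell command to move; the robot and the scene stay as the last step left them, time stands still between calls to the robot, and variables do not carry over. Pictures are saved under pics/ and viewed, and the job is handed in when it is done.

```bash
ls; mkdir -p pics; python3 - <<'E'
from rig import r,optics,ticket
import cv2
print(r.sense(), r.pinch_z)
for n in("scene","top"):
    im=optics.grab_frame(n); cv2.imwrite(f"pics/{n}0.png",im[:,:,::-1]); print(n,optics.camera_info(n))
E
```

```text
pics
{'clock': 0.0, 'qpos': array([-1.26243923e+00,  3.53614749e-01,  1.63416021e+00,  3.38222890e-06,
        1.15517748e+00, -2.37942343e-03]), 'qvel': array([-0.00097062, -0.0008224 , -0.00030216, -0.00067904,  0.00067592,
        0.00026947]), 'joint_efforts': array([-1.60514264e-03, -6.05252767e+01, -3.42063868e+01,  2.18961586e-04,
        9.38079553e-03,  1.05249040e-05]), 'eef_pos': array([ 190.96697781, -594.604464  ,  230.57137563]), 'tcp_rot': array([-3.14023288e+00, -6.32792797e-06,  3.10735144e-01]), 'contact_force': array([ 0.26538251,  0.32574652, -0.12053983]), 'wrist_torque': array([-0.03074092, -0.00095093,  0.06703981]), 'opening': 1.0004778705814217} -18.700000000000003
scene {'fx': 404.0236005963147, 'fy': 404.0236005963147, 'cx': 280.5835624107504, 'cy': 209.85472144583784, 'world_from_camera': array([[-7.00759041e-01,  4.98337268e-01, -5.10486762e-01,
         1.35345883e+03],
       [ 7.13118624e-01,  5.09342356e-01, -4.81697201e-01,
         7.89080752e+02],
       [ 1.99648630e-02, -7.01591285e-01, -7.12299848e-01,
         1.30415164e+03],
       [ 0.00000000e+00,  0.00000000e+00,  0.00000000e+00,
         1.00000000e+00]])}
top {'fx': 478.3996001419304, 'fy': 478.3996001419304, 'cx': 281.6750161970752, 'cy': 210.4187652552394, 'world_from_camera': array([[ 4.46478786e-03, -9.90411940e-01,  1.38073367e-01,
         2.43864905e+02],
       [-9.99984169e-01, -4.89484134e-03, -2.77527912e-03,
         1.30943492e+01],
       [ 3.42451680e-03, -1.38058790e-01, -9.90418115e-01,
         2.04848961e+03],
       [ 0.00000000e+00,  0.00000000e+00,  0.00000000e+00,
         1.00000000e+00]])}
```

View pics/scene0.png

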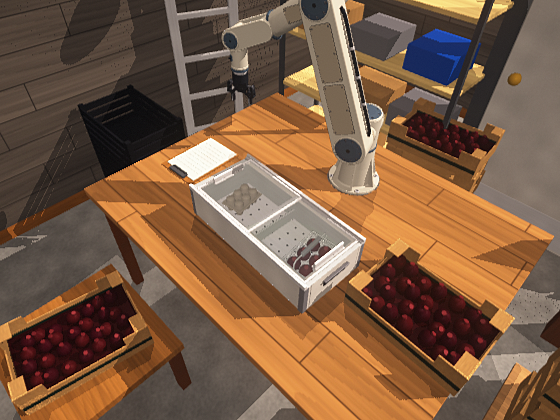

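View pics/top0.png

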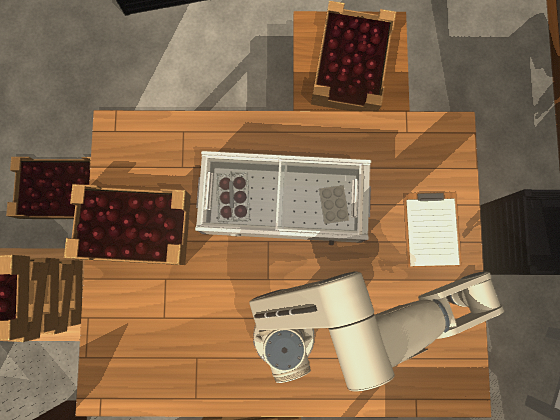

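```bash
python3 - <<'E'
import cv2
a=cv2.imread('pics/top0.png')
cv2.imwrite('pics/topz.png',cv2.resize(a[80:260,190:390],None,fx=4,fy=3.3,interpolation=cv2.INTER_CUBIC)[:594,:800])
a=cv2.imread('pics/scene0.png')
cv2.imwrite('pics/scenez.png',cv2.resize(a[120:320,150:410],None,fx=3,fy=3,interpolation=cv2.INTER_CUBIC))
E
```

```text
(no output)
```

View pics/topz.png

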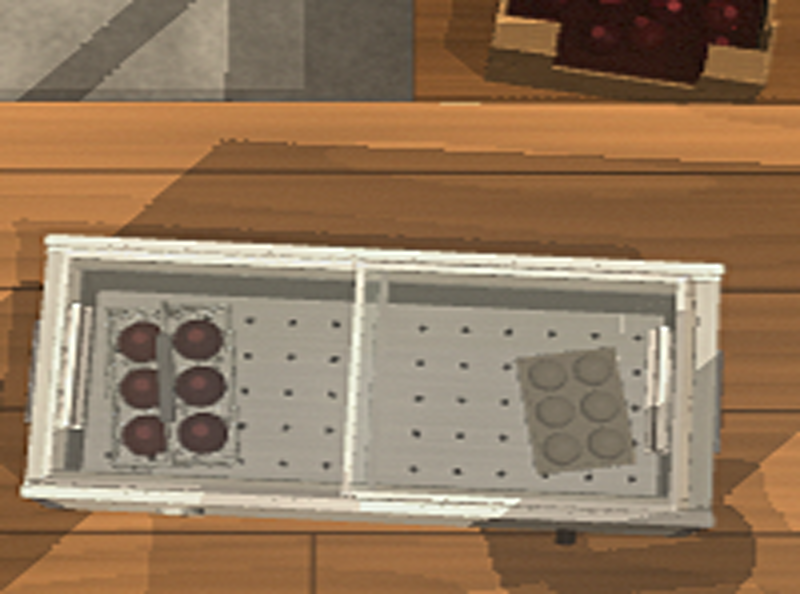

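View pics/scenez.png

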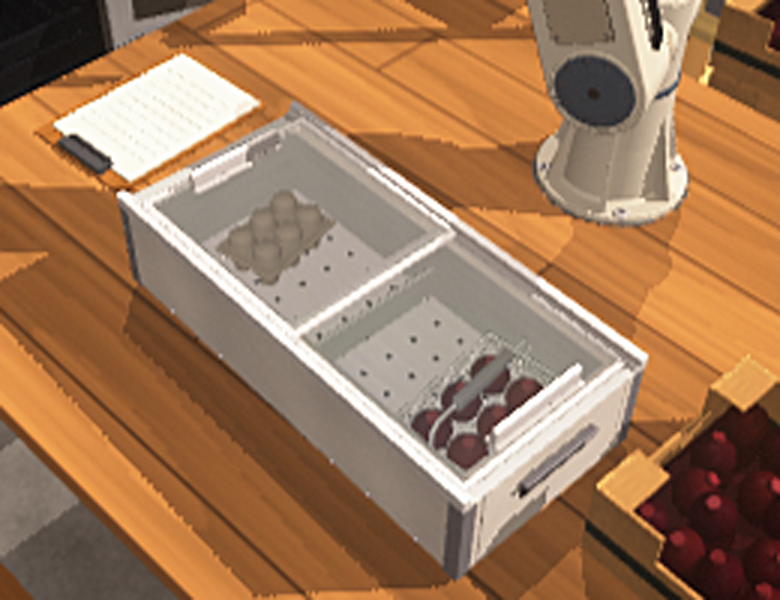

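The basket is in the left (+y) bay: in the top view its handle is around px (231,193) and the left lid's rib around (209,191). I'll zoom in for exact pixels.

```bash
python3 - <<'E'
import cv2
a=cv2.imread('pics/top0.png')
c=cv2.resize(a[160:230,195:265],None,fx=8,fy=8,interpolation=cv2.INTER_NEAREST)
b=cv2.imread('pics/scene0.png')
d=cv2.resize(b[225:295,275:365],None,fx=8,fy=8,interpolation=cv2.INTER_NEAREST)
for im,x0,y0 in((c,195,160),(d,275,225)):
    for k in range(0,im.shape[1],80): cv2.putText(im,str(x0+k//8),(k,10),0,.4,(0,255,255),1); cv2.line(im,(k,0),(k,im.shape[0]),(0,255,255),1)
    for k in range(0,im.shape[0],80): cv2.putText(im,str(y0+k//8),(0,k+10),0,.4,(0,255,0),1); cv2.line(im,(0,k),(im.shape[1],k),(0,255,0),1)
cv2.imwrite('pics/tz.png',c);cv2.imwrite('pics/sz.png',d)
E
```

```text
(no output)
```

View pics/tz.png

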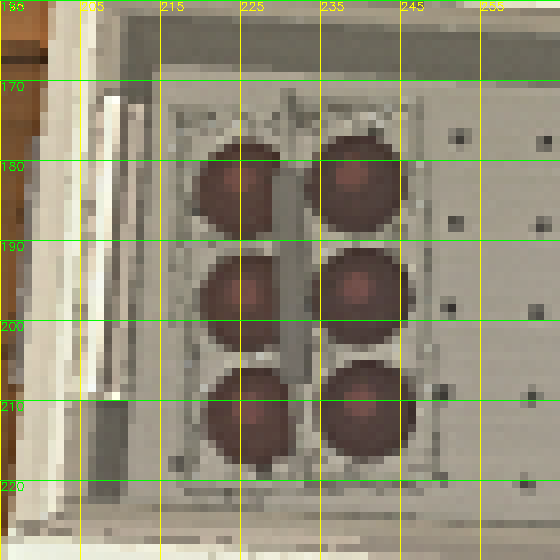

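View pics/sz.png

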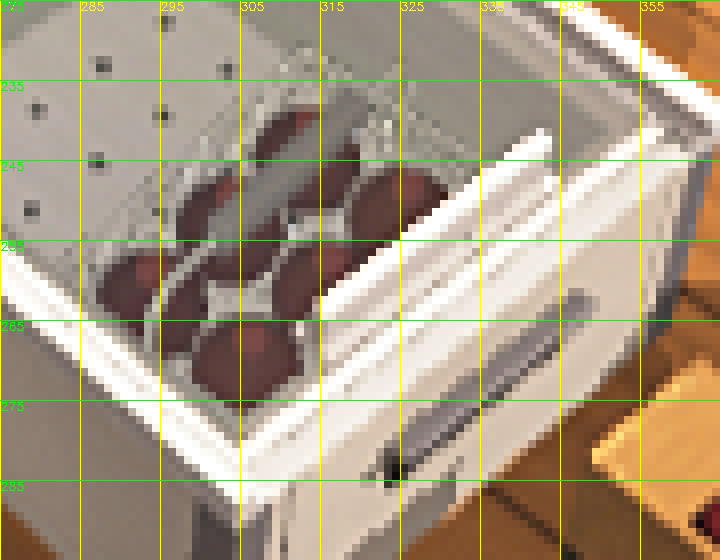

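```bash
cat > h.py <<'E'
import numpy as np
from rig import r,optics
def ray(n,p):
    c=optics.camera_info(n);T=c["world_from_camera"]
    d=T[:3,:3]@np.array([(p[0]-c["cx"])/c["fx"],(p[1]-c["cy"])/c["fy"],1]);return T[:3,3],d/np.linalg.norm(d)
def plane(n,p,z):
    o,d=ray(n,p);return o+d*(z-o[2])/d[2]
def tri(p,q):
    o,d=ray("top",p);a,b=ray("scene",q)
    s=np.linalg.lstsq(np.stack([d,-b],1),a-o,rcond=None)[0]
    x,y=o+s[0]*d,a+s[1]*b;return (x+y)/2,np.linalg.norm(x-y)
def proj(n,X):
    c=optics.camera_info(n);T=np.linalg.inv(c["world_from_camera"]);v=T[:3,:3]@X+T[:3,3]
    return np.array([c["fx"]*v[0]/v[2]+c["cx"],c["fy"]*v[1]/v[2]+c["cy"]])
E
python3 - <<'E'
from h import *
np.set_printoptions(precision=1,suppress=True)
def two(name,t,s,z):
    print(name,"top",plane("top",t,z),"scene",plane("scene",s,z),"tri",*tri(t,s))
two("rib +x",(209.2,172),(315.5,263),194)
two("rib -x",(206.9,209.5),(343.3,242.5),194)
two("sleeve +x",(230.8,181),(302,253),154)
two("sleeve -x",(232.2,207.5),(319,238.5),154)
# chest corners in top view, crop scale 4,3.3
for u,v in((46,237),(722,267),(712,525),(24,490)):
    print("corner",plane("top",(190+u/4,80+v/3.3),178))
# inner divider
for u,v in((362,258),(347,497)): print("div",plane("top",(190+u/4,80+v/3.3),170))
E
```

```text
rib +x top [654.4 295.3 194. ] scene [654.5 300.9 194. ] tri [653.8 297.6 190.9] 4.547402322988962
rib -x top [504.6 300.5 194. ] scene [514.2 311.  194. ] tri [505.5 304.  181.1] 3.502957765933784
sleeve +x top [626.7 213.4 154. ] scene [630.1 219.2 154. ] tri [627.1 215.1 148. ] 2.705674462522574
sleeve -x top [518.8 205.8 154. ] scene [533.7 217.5 154. ] tri [521.1 208.  135.9] 1.0774494516110087
corner [740.5 330.7 178. ]
corner [ 706.7 -347.3  178. ]
corner [ 392.9 -330.8  178. ]
corner [431.4 343.8 178. ]
div [718.   13.5 170. ]
div [425.3  26.9 170. ]
```

```bash
python3 - <<'E'
from h import *
import cv2
np.set_printoptions(precision=1,suppress=True)
im=cv2.imread('pics/top0.png').astype(int)
# sleeve mask: grey darker than deck
sub=im[176:212,224:238]; b,g,r_=[sub[...,i] for i in range(3)]
m=((abs(r_-b)<25)&(sub.mean(2)>90)&(sub.mean(2)<135)).astype(np.uint8)
n,l,s,c=cv2.connectedComponentsWithStats(m)
k=1+np.argmax(s[1:,4]); print(s[k],c[k])
for row in l: print(''.join('#' if v==k else '.' for v in row))
ys,xs=np.nonzero(l==k); x0,y0=xs+224,ys+176
rect=cv2.minAreaRect(np.stack([x0,y0],1).astype(np.float32)); print(rect)
P=np.array([plane("top",(a,b),154) for a,b in zip(x0,y0)]);print("sleeve",P.mean(0),np.degrees(np.linalg.eigh(np.cov(P[:,:2].T))[1]))
# beets
b,g,r_=[im[165:225,212:255,i] for i in range(3)]
m=((r_-g>18)).astype(np.uint8)
n,l,s,c=cv2.connectedComponentsWithStats(m)
for k in range(1,n):
    if s[k,4]>40: print(s[k],c[k]+[212,165],plane("top",c[k]+[212,165],85))
# rib profile rows
for y in (180,190,200): print(y,im[y,202:216].mean(1).astype(int))
for y in (185,195): print('R',y,im[y,345:365].mean(1).astype(int))
E
```

```text
[  3   4  10  32 133] [ 7.4 19.1]
..............
..............
..............
..............
......##......
......###.....
.....####.....
.....####.....
.....####.....
.....#####....
.....####.....
.....####.....
.....#####....
...#######....
.....#####....
.....#####....
......####....
......#####...
......####....
......####....
......####....
......###.....
......###.....
......####....
......#####...
......####.#..
......#######.
....#####.###.
......###..##.
......###...#.
......###...#.
......####.#..
.......#......
.......##.....
.......##.....
.......##.....
((230.7718505859375, 195.54026794433594), (30.875858306884766, 8.052053451538086), 79.99201965332031)
sleeve [569.2 209.8 154. ] [[  5.3 -57.1]
 [-57.1  -5.3]]
[ 8 13 10 11 75] [224.5 182.8] [633.  246.7  85. ]
[ 9 27  8 11 67] [224.8 197.3] [571.6 244.2  85. ]
[ 9 41 10 11 78] [225.9 211.5] [512.  238.4  85. ]
180 [190 200 227 204 171 211 238 152  95 174 140 117 151 157]
190 [191 227 234 152 180 235 214  95 166 160 106 150 156 155]
200 [213 229 160 191 233 233  96 134 179  99 149 159 154 155]
R 185 [153 154 153 153 153 152 147 206 217 118 228 237 144 123 171 173 167 168
 132 194]
R 195 [132 155 157 156 155 153 163 211 170 155 234 223 160 130 171 170 161 166
 124 140]
```

```bash
python3 -m jog '0 0 0 -20 0 0 6.9; 0 0 0 -20 0 0 6.9; 0 0 0 -15 0 0 6.9; 0 5 -20 0 0 0 0'
```

```text
clock: 0.43
eef_pos: [196.0, -575.2, 284.3]
tcp_rot: [-3.135, 0.003, -0.068]
contact_force: [0.3, -0.3, 0.7]
opening: 1.001
```

```bash
python3 -m jog '0 15 -38 0 0 0 -1; 0 15 -38 0 0 0 0; 0 15 -38 0 0 0 0; 0 15 -38 0 0 0 0; 0 15 -38 0 0 0 0'; python3 -m jog '0 15 -38 0 0 0 0; 0 15 -38 0 0 0 0; 0 15 -38 0 0 0 0; 0 15 -38 0 0 0 0; 0 15 -38 0 0 0 0'
```

```text
clock: 0.85
eef_pos: [280.6, -387.5, 283.9]
tcp_rot: [-3.136, 0.004, -0.059]
contact_force: [0.1, -0.5, 0.3]
opening: 1.001
clock: 1.27
eef_pos: [365.2, -197.1, 284.0]
tcp_rot: [-3.136, 0.004, -0.061]
contact_force: [0.1, -0.4, -0.2]
opening: 0.998
```

```bash
python3 -m jog '0 14 -39 0 0 0 -0.6; 0 14 -39 0 0 0 0; 0 14 -39 0 0 0 0; 0 14 -39 0 0 0 0; 0 14 -39 0 0 0 0'; python3 -m jog '0 14 -39 0 0 0 0; 0 14 -39 0 0 0 0; 0 14 -39 0 0 0 0; 0 14 -39 0 0 0 0; 0 14 -39 0 0 0 0'
```

```text
clock: 1.68
eef_pos: [443.1, -3.6, 285.1]
tcp_rot: [-3.136, 0.002, -0.051]
contact_force: [1.0, -1.0, 0.7]
opening: 0.995
clock: 2.1
eef_pos: [519.8, 190.1, 285.3]
tcp_rot: [-3.137, 0.003, -0.049]
contact_force: [1.1, -0.2, 0.3]
opening: 1.003
```

```bash
python3 -m jog '0 18 -37 0 0 0 0; 80 18 -37 0 0 0 0; 80 18 -36 0 0 0 0; 80 0 0 20 0 0 0; 80 0 0 0 0 0 0'; python3 - <<'E'
from rig import optics
import cv2
for n in("scene","top"):
    im=optics.grab_frame(n)[:,:,::-1].copy(); cv2.imwrite(f"pics/{n}1.png",im)
im=cv2.imread('pics/scene1.png');cv2.imwrite('pics/s1z.png',cv2.resize(im[150:310,240:400],None,fx=3.7,fy=3.7,interpolation=cv2.INTER_CUBIC))
E
```

```text
clock: 2.52
eef_pos: [580.0, 308.6, 262.6]
tcp_rot: [-3.136, 0.003, -0.042]
contact_force: [-0.4, -0.5, -1.4]
opening: 0.687
```

View pics/s1z.png

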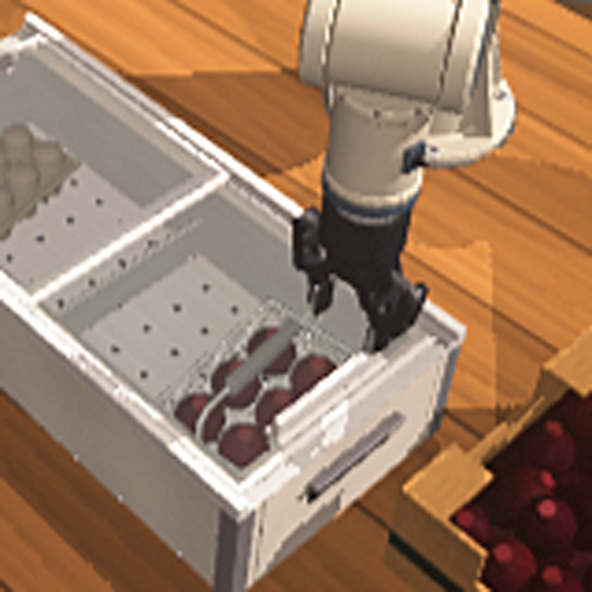

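The scene view shows the gripper standing above the left rib, with the jaws across it. I'll correct y by +9 along the tool and go down.

```bash
python3 -m jog '80 0 9 25 0 0 0.4; 80 0 0 30 0 0 0; 80 0 0 20 0 0 0; 80 0 0 0 0 0 0; 80 0 0 0 0 0 0'
```

```text
clock: 3.03
eef_pos: [582.2, 295.4, 196.9]
tcp_rot: [-3.13, -0.007, -0.055]
contact_force: [1.0, 0.1, 0.5]
opening: 0.685
```

```bash
python3 -m jog '80 0 -3 12 0 0 0; 80 0 0 10 0 0 0; 80 0 0 0 0 0 0; 80 0 0 0 0 0 0'
```

```text
clock: 3.37
eef_pos: [584.7, 298.3, 178.9]
tcp_rot: [-3.127, -0.013, -0.057]
contact_force: [0.2, 0.1, -0.6]
opening: 0.69
```

```bash
python3 - <<'E'
from rig import r
print(r.sense()['eef_pos'],r.sense()['contact_force'])
E
```

```text
[584.66091193 298.25457227 178.92369408] [ 0.16423812  0.07400584 -0.60324289]
```

```bash
cat > go.py <<'E'
import sys,numpy as np
from scipy.spatial.transform import Rotation as Ro
from rig import r
g=[float(v) for v in sys.argv[1:5]] # x y z yawdeg
s=r.sense();R=Ro.from_euler('xyz',s['tcp_rot']);G=Ro.from_euler('xyz',[np.pi,0,np.radians(g[3])])
np.set_printoptions(precision=2,suppress=True)
print("shift",R.inv().apply(np.array(g[:3])-s['eef_pos']),"turn",(R.inv()*G).as_rotvec(degrees=True))
E
python3 go.py 583 298.5 173 -2.8
```

```text
shift [-1.75 -0.06  5.9 ] turn [-0.83 -0.76 -0.47]
```

```bash
python3 -m jog '80 -2 0 5 -0.8 -0.8 -0.5; 140 0 0 0 0 0 0; 200 0 0 0 0 0 0; 255 0 0 0 0 0 0; 255 0 0 0 0 0 0' 25; python3 -m jog '255 0 0 0 0 0 0; 255 0 0 0 0 0 0; 255 0 0 0 0 0 0'; python3 go.py 583 298.5 173 -2.8
```

```text
clock: 3.78
eef_pos: [583.4, 299.5, 175.1]
tcp_rot: [-3.141, 0.0, -0.047]
contact_force: [-0.7, 4.4, -1.4]
opening: 0.126
clock: 4.03
eef_pos: [583.4, 299.5, 175.2]
tcp_rot: [-3.141, 0.0, -0.047]
contact_force: [-0.3, 0.4, -0.4]
opening: 0.117
shift [-0.31  1.    2.18] turn [-0.03  0.01  0.1 ]
```

Gripped on the rib (opening 10 mm). Now I'll slide it.

```bash
python3 -m jog '255 0 10 0 0 0 0; 255 0 15 0 0 0 0; 255 0 15 0 0 0 0; 255 0 15 0 0 0 0'; python3 go.py 583 298.5 175 -2.8
```

```text
clock: 4.37
eef_pos: [580.5, 244.6, 175.1]
tcp_rot: [-3.138, -0.001, -0.045]
contact_force: [1.0, 2.4, -0.2]
opening: 0.108
shift [  0.07 -53.99   0.34] turn [-0.22 -0.04  0.25]
```

```bash
python3 -m jog '255 0 20 0 -0.2 0 0.2; 255 0 20 0 0 0 0; 255 0 20 0 0 0 0; 255 0 20 0 0 0 0; 255 0 15 0 0 0 0'; python3 go.py 583 298.5 175 -2.8
```

```text
clock: 4.78
eef_pos: [575.2, 139.4, 175.1]
tcp_rot: [-3.14, -0.003, -0.05]
contact_force: [3.3, 1.5, -3.7]
opening: 0.106
shift [  -0.15 -159.3     0.32] turn [-0.06 -0.18 -0.05]
```

```bash
python3 -m jog '255 0 8 0 0 -0.2 0; 255 0 7 0 0 0 0; 255 0 6 0 0 0 0; 255 0 5 0 0 0 0'; python3 go.py 583 298.5 175 -2.8
```

```text
clock: 5.12
eef_pos: [573.5, 106.0, 175.2]
tcp_rot: [-3.141, -0.001, -0.054]
contact_force: [1.9, 1.8, -2.9]
opening: 0.108
shift [  -0.83 -192.7     0.21] turn [-0.02 -0.04 -0.27]
```

```bash
python3 -m jog '255 0 5 0 0 0 0; 255 0 5 0 0 0 0; 255 0 5 0 0 0 0;255 0 5 0 0 0 0'; python3 go.py 583 298.5 175 -2.8
```

```text
clock: 5.45
eef_pos: [572.9, 93.6, 175.2]
tcp_rot: [-3.125, -0.001, -0.057]
contact_force: [2.4, 38.7, -8.3]
opening: 0.113
shift [  -1.49 -205.14    3.61] turn [-0.94 -0.07 -0.44]
```

The stop is reached: force rose to 39 N after about 206 mm of travel. I'll relax, open a little and lift.

```bash
python3 -m jog '255 0 0 0 0 0 0; 255 0 0 0 0 0 0'; python3 -m jog '160 0 0 0 0 0 0; 160 0 0 0 0 0 0; 160 0 0 0 0 0 0; 160 0 0 0 0 0 0'; python3 go.py 574 92 175 -2.8
```

```text
clock: 5.62
eef_pos: [572.9, 95.4, 175.2]
tcp_rot: [-3.123, -0.001, -0.055]
contact_force: [0.4, -2.1, -1.0]
opening: 0.109
clock: 5.95
eef_pos: [571.9, 94.6, 175.4]
tcp_rot: [-3.125, 0.001, -0.054]
contact_force: [0.2, 0.1, -0.2]
opening: 0.373
shift [2.24 2.52 0.34] turn [-0.95  0.04 -0.28]
```

```bash
python3 -m jog '160 2 6 0 -0.9 0 -0.3; 160 0 5 0 0 0 0; 160 0 2 0 0 0 0'; python3 -m jog '160 0 2 0 0 0 0;160 0 3 0 0 0 0'
```

```text
clock: 6.2
eef_pos: [573.4, 82.6, 175.5]
tcp_rot: [-3.138, 0.001, -0.049]
contact_force: [-0.7, 21.0, -2.0]
opening: 0.373
clock: 6.37
eef_pos: [573.3, 82.7, 175.3]
tcp_rot: [-3.128, 0.001, -0.052]
contact_force: [0.4, 22.1, -3.4]
opening: 0.373
```

```bash
python3 -m jog '160 0 -6 0 0 0 0; 160 0 -4 0 -0.8 0 0; 160 0 0 0 0 0 0; 160 0 0 -25 0 0 0; 160 0 0 -35 0 0 0'; python3 -m jog '160 0 -25 -30 0 0 0;100 0 -30 -30 0 0 0;90 0 0 0 0 0 0;90 0 0 0 0 0 0'; python3 go.py 573 212 240 4
```

```text
clock: 6.78
eef_pos: [569.6, 91.7, 229.8]
tcp_rot: [3.136, 0.013, -0.052]
contact_force: [0.8, 0.3, -0.3]
opening: 0.371
clock: 7.12
eef_pos: [575.6, 146.3, 298.6]
tcp_rot: [3.134, 0.006, -0.053]
contact_force: [-0.2, -0.4, -0.7]
opening: 0.648
shift [ -5.78 -65.89  58.11] turn [ 0.41  0.35 -7.06]
```

```bash
python3 - <<'E'
from rig import optics
import cv2
for n in("scene","top"):
    im=optics.grab_frame(n)[:,:,::-1].copy(); cv2.imwrite(f"pics/{n}2.png",im)
im=cv2.imread('pics/scene2.png');cv2.imwrite('pics/s2z.png',cv2.resize(im[150:310,180:380],None,fx=3.7,fy=3.7,interpolation=cv2.INTER_CUBIC))
im=cv2.imread('pics/top2.png');cv2.imwrite('pics/t2z.png',cv2.resize(im[140:250,190:380],None,fx=4.2,fy=4.2,interpolation=cv2.INTER_CUBIC))
E
```

```text
(no output)
```

View pics/s2z.png

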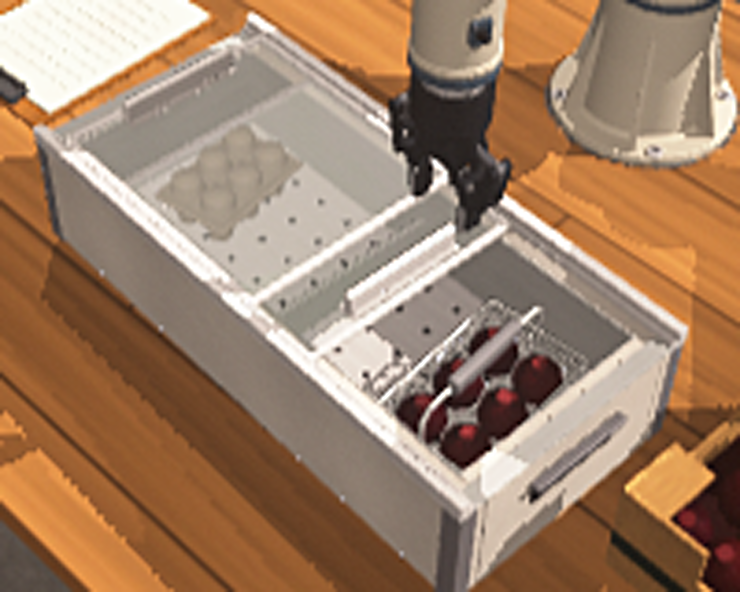

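View pics/t2z.png

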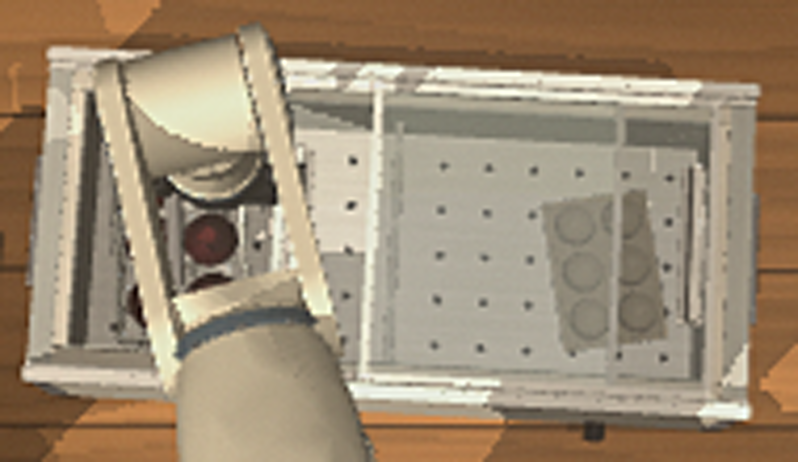

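The lid now stands open with its inner edge past the divider, and the basket is exposed (scene sleeve ends about (303,254) and (320,238)). I'll cross-check the sleeve position.

```bash
python3 - <<'E'
from h import *
import cv2
np.set_printoptions(precision=1,suppress=True)
for X in ((572,209.7,143),(572,209.7,154)):print(proj("scene",np.array(X)),proj("top",np.array(X)))
u=np.array([np.cos(np.radians(4)),np.sin(np.radians(4)),0])
im=cv2.imread('pics/scene2.png');Z=8
d=cv2.resize(im[225:275,280:350],None,fx=Z,fy=Z,interpolation=cv2.INTER_NEAREST)
for z in(154,132):
  for s in(-55,55):
    p=proj("scene",np.array([572,209.7,z])+s*u);print(z,s,p)
    cv2.circle(d,tuple(((p-[280,225]+.5)*Z).astype(int).tolist()),4,(0,255,0),1)
cv2.imwrite('pics/chk.png',d)
E
python3 -m jog '90 -3 -33 20 0.4 0.4 -3.5; 90 -3 -33 20 0 0 -3.5;90 0 0 0 0 0 0; 90 0 0 0 0 0 0'; python3 go.py 572 209.7 175 4
```

```text
[310.5 244.8] [231.7 194.8]
[310.7 242.9] [231.5 194.4]
154 -55 [319.5 234.5]
154 55 [301.4 251.6]
132 -55 [319.  238.3]
132 55 [301.1 255.4]
clock: 7.55
eef_pos: [570.1, 208.6, 252.1]
tcp_rot: [3.138, 0.003, 0.069]
contact_force: [0.3, -0.0, 0.2]
opening: 0.65
shift [ 2.25 -1.23 77.12] turn [ 0.23  0.17 -0.05]
```

View pics/chk.png

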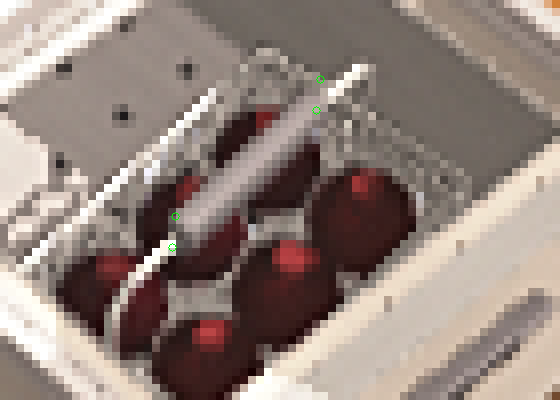

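```bash
python3 -m jog '90 2 -2 25 0.2 0.2 0; 90 0 0 30 0 0 0; 90 0 0 20 0 0 0; 90 0 0 0 0 0 0;90 0 0 0 0 0 0'; python3 go.py 572 211 126 4
```

```text
clock: 7.97
eef_pos: [571.2, 204.8, 172.6]
tcp_rot: [3.138, 0.003, 0.064]
contact_force: [-0.2, 0.2, 1.7]
opening: 0.65
shift [ 1.31 -6.37 46.55] turn [ 0.23  0.19 -0.34]
```

```bash
python3 -m jog '90 1 -6 12 0.2 0.2 -0.3; 90 0 0 15 0 0 0; 90 0 0 10 0 0 0; 90 0 0 0 0 0 0;90 0 0 0 0 0 0'; python3 go.py 572 211 126 4
```

```text
clock: 8.38
eef_pos: [574.9, 207.9, 139.6]
tcp_rot: [3.141, -0.005, 0.065]
contact_force: [-0.6, -0.0, 1.2]
opening: 0.647
shift [-2.8  -3.25 13.63] turn [ 0.01 -0.27 -0.29]
```

```bash
python3 -m jog '90 -3 -4 7 0 -0.3 -0.3; 90 0 0 6 0 0 0; 90 0 0 2 0 0 0; 90 0 0 0 0 0 0'; python3 go.py 572 211 126 4
```

```text
clock: 8.72
eef_pos: [573.1, 212.2, 126.5]
tcp_rot: [-3.141, -0.003, 0.07]
contact_force: [-0.4, -1.5, -0.6]
opening: 0.648
shift [-1.2   1.12  0.49] turn [-0.05 -0.17  0.  ]
```

```bash
python3 - <<'E'
from rig import optics
import cv2
im=optics.grab_frame("scene")[:,:,::-1].copy();cv2.imwrite('pics/s3z.png',cv2.resize(im[190:290,260:360],None,fx=5.9,fy=5.9,interpolation=cv2.INTER_CUBIC))
E
```

```text
(no output)
```

View pics/s3z.png

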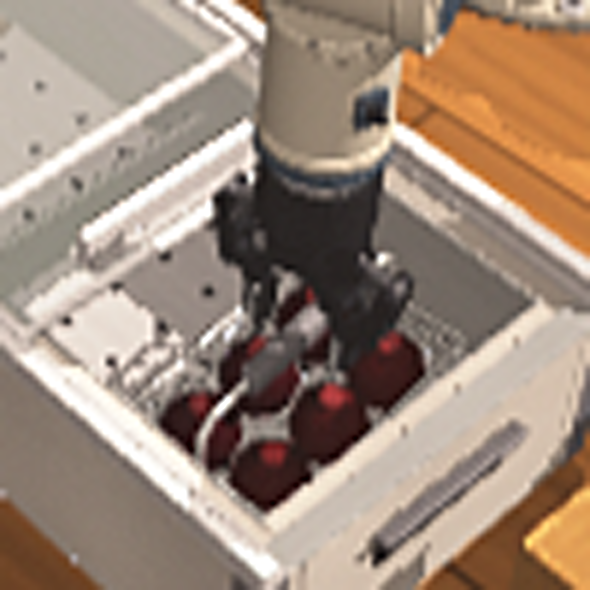

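The sleeve lies between the fingers. I'll close lightly first, then firmly.

```bash
python3 -m jog '150 -1 0.5 0 0 -0.1 0; 180 0 0 0 0 0 0; 210 0 0 0 0 0 0; 230 0 0 0 0 0 0; 255 0 0 0 0 0 0' 25; python3 -m jog '255 0 0 0 0 0 0; 255 0 0 0 0 0 0; 255 0 0 0 0 0 0' 80; python3 go.py 572 211 126 4
```

```text
clock: 9.18
eef_pos: [572.1, 212.1, 126.9]
tcp_rot: [-3.14, -0.001, 0.07]
contact_force: [0.9, 2.0, -3.7]
opening: 0.183
clock: 9.43
eef_pos: [572.2, 212.3, 126.9]
tcp_rot: [-3.14, -0.002, 0.07]
contact_force: [-1.1, 1.1, -1.7]
opening: 0.171
shift [-0.25  1.25  0.91] turn [-0.08 -0.09  0.03]
```

```bash
python3 -m jog '255 0 0 -2 0 0 0; 255 0 0 -4 0 0 0; 255 0 0 -5 0 0 0; 255 0 0 -5 0 0 0; 255 0 0 -5 0 0 0'; python3 go.py 572 211.5 326 4
```

```text
clock: 9.85
eef_pos: [568.7, 210.3, 145.7]
tcp_rot: [3.14, 0.007, 0.07]
contact_force: [0.4, 0.1, -8.1]
opening: 0.171
shift [   2.1    -0.63 -180.35] turn [0.11 0.41 0.02]
```

```bash
python3 - <<'E'
from rig import optics,r
import cv2
print(r.sense()['wrist_torque'],r.sense()['opening'])
im=optics.grab_frame("scene")[:,:,::-1].copy();cv2.imwrite('pics/s4z.png',cv2.resize(im[190:290,260:360],None,fx=5.9,fy=5.9,interpolation=cv2.INTER_CUBIC))
E
```

```text
[0.02521935 0.04081348 0.00219025] 0.17121952925745287
```

View pics/s4z.png

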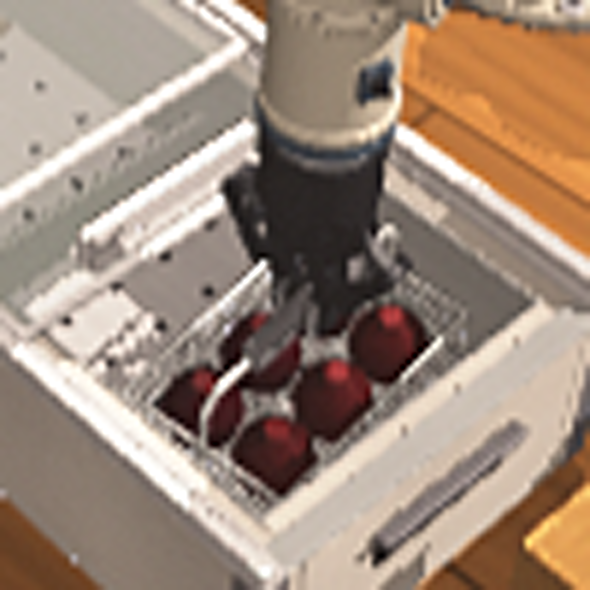

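It carries the full weight (8.1 N) with small wrist moments and looks level. I'll continue up, correcting the slight drift.

```bash
python3 -m jog '255 1 0 -6 0 0.2 0; 255 1 0 -8 0 0.2 0; 255 0 0 -8 0 0 0; 255 0 0 -8 0 0 0; 255 0 0 -8 0 0.1 0'; python3 go.py 572 211.5 326 4
```

```text
clock: 10.32
eef_pos: [570.8, 210.3, 187.7]
tcp_rot: [3.14, -0.002, 0.07]
contact_force: [-0.2, -1.0, -7.9]
opening: 0.174
shift [   1.6    -0.79 -138.29] turn [ 0.12 -0.12  0.02]
```

```bash
python3 -m jog '255 0 0 -8 0.1 0 0; 255 0 0 -8 0 0.1 0; 255 0 0 -8 0 0 0; 255 0 0 -8 0 0.1 0; 255 0 0 -8 0 0 0'; python3 go.py 572 211.5 326 4;python3 -m jog '255 0 0 -8 0 0.1 0; 255 0 0 -8 0 0 0; 255 0 0 -8 0 0.1 0; 255 0 0 -8 0 0 0; 255 0 0 -8 0 0 0'; python3 go.py 572 211.5 326 4
```

```text
clock: 10.73
eef_pos: [570.6, 210.5, 233.1]
tcp_rot: [-3.141, -0.007, 0.07]
contact_force: [0.3, -0.3, -8.0]
opening: 0.167
shift [  2.15  -0.98 -92.84] turn [-0.02 -0.43  0.02]
clock: 11.15
eef_pos: [569.9, 210.3, 277.5]
tcp_rot: [-3.141, -0.011, 0.07]
contact_force: [-0.4, 0.4, -7.8]
opening: 0.17
shift [  2.74  -1.09 -48.44] turn [-0.02 -0.64  0.02]
```

```bash
python3 -m jog '255 0 0 -9 0 -0.3 0; 255 0 0 -9 0 -0.3 0; 255 0 0 -9 0 -0.1 0; 255 0 0 -7 0 0 0; 255 0 0 -4 0 0 0'; python3 go.py 572 211.5 326 4
```

```text
clock: 11.57
eef_pos: [569.7, 210.3, 320.4]
tcp_rot: [-3.141, 0.001, 0.07]
contact_force: [0.2, -0.7, -6.9]
opening: 0.174
shift [ 2.37 -1.05 -5.56] turn [-0.03  0.04  0.02]
```

```bash
python3 -m jog '255 0 0 -3 0 0 0; 255 0 0 -1 0 0 0; 255 0 0 0 0 0 0; 255 0 0 0 0 0 0; 255 0 0 0 0 0 0'; python3 go.py 572 211.5 326 4;  python3 - <<'E'
from rig import optics,r
import cv2
for n,(a,b,c,d) in (("scene",(100,310,190,380)),("top",(120,250,180,380))):
    im=optics.grab_frame(n)[:,:,::-1].copy();cv2.imwrite(f'pics/{n}5z.png',cv2.resize(im[a:b,c:d],None,fx=2.8 if n=="scene" else 4,fy=2.8 if n=="scene" else 4,interpolation=cv2.INTER_CUBIC))
s=r.sense();print(s['eef_pos'],s['tcp_rot'],s['wrist_torque'],s['contact_force'])
E
```

```text
clock: 11.98
eef_pos: [569.6, 210.3, 325.2]
tcp_rot: [-3.141, 0.0, 0.07]
contact_force: [-0.8, 0.3, -7.0]
opening: 0.172
shift [ 2.44 -1.07 -0.78] turn [-0.03  0.    0.03]
[569.61704605 210.22073506 325.15011584] [-3.14111985e+00  1.98536325e-04  7.02489410e-02] [ 0.04866354  0.02443743 -0.02220004] [ 0.31028681 -0.57086822 -7.13439917]
```

View pics/scene5z.png

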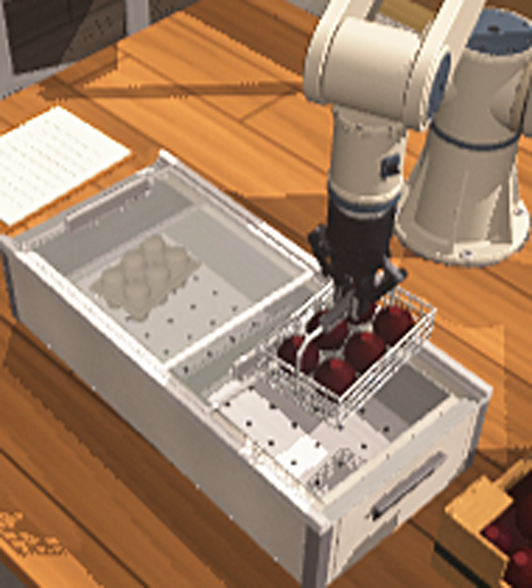

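View pics/top5z.png

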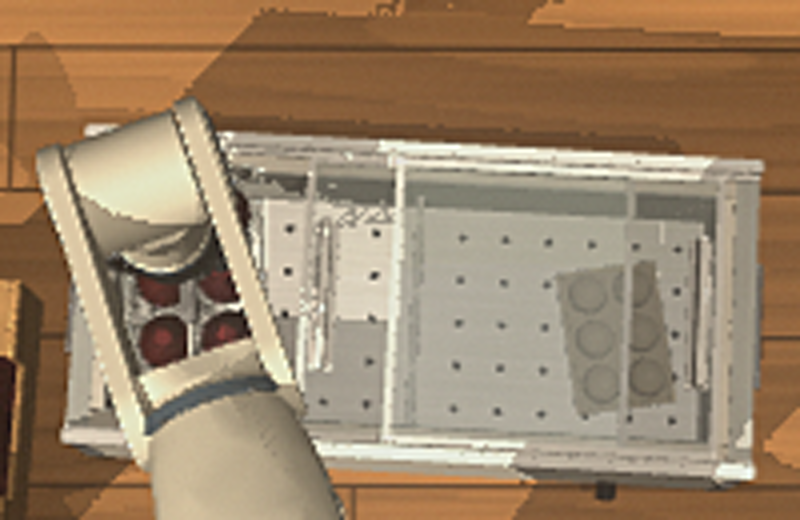

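```bash
python3 - <<'E'
from h import *
import cv2
np.set_printoptions(precision=1,suppress=True)
im=optics.grab_frame("scene")[:,:,::-1].copy(); t=optics.grab_frame("top")[:,:,::-1].astype(int)
cv2.imwrite('pics/scene6.png',im)
Z=8;d=cv2.resize(im[195:255,280:350],None,fx=Z,fy=Z,interpolation=cv2.INTER_CUBIC)
c=np.array([569.6,210.3,245]);a=np.radians(4);u=np.array([np.cos(a),np.sin(a),0]);v=np.array([-np.sin(a),np.cos(a),0])
for z in(0,55):
  q=[]
  for sx,sy in((1,1),(-1,1),(-1,-1),(1,-1)):
    p=proj("scene",c+100*sx*u+65*sy*v+[0,0,z-1]);q.append(((p-[280,195]+.5)*Z).astype(int))
  cv2.polylines(d,[np.array(q)],True,(0,255,0) if z else (255,255,0),1)
cv2.imwrite('pics/chk2.png',d)
o=cv2.imread('pics/top0.png').astype(int)
for y in(185,195): print("right rib before/after",o[y,350:360].mean(1).astype(int),t[y,350:360].mean(1).astype(int))
for y in(190,200): print("left rib",t[y,255:267].mean(1).astype(int))
print(plane("top",(207.7,190),194),plane("top",(261,190),194))
print(r.sense()['eef_pos'],r.sense()['qvel'])
E
```

```text
right rib before/after [152 147 206 217 118 228 237 144 123 171] [151 151 142 146  70 162 178 134 125 168]
right rib before/after [153 163 211 170 155 234 223 160 130 171] [156 153 145 110  85 174 187 158 132 170]
left rib [179 173 192 149 112 172 178 147 166 206 209 206]
left rib [228 217 195 160 160 181 119 166 165 155 150 150]
[582.1 299.4 194. ] [583.2  89.7 194. ]
[569.7 210.3 325.3] [-0. -0. -0. -0.  0.  0.]
```

View pics/chk2.png

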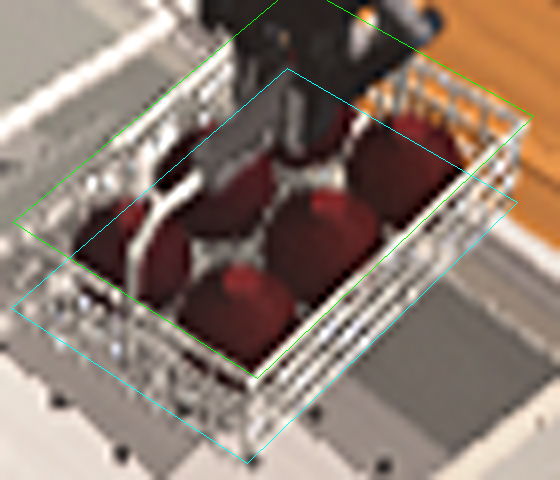

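The overlay predicted for a level basket with its bottom at about 244 mm fits the image. The arm is still and all six beets are in. I'll hand it in.

```bash
python3 -c "
from rig import ticket
print(ticket.sign_off())"
```

```text
the job is handed in; nothing more can be done
None
```

I slid the left lid open to its stop, took the basket by its sleeve and lifted it out. The arm is still holding it there, level and steady, and the job is handed in at about 12 s.

My last checks showed:
- **Lid:** it had moved about 209 mm, pushed against the stop at about 22 N. The first push reached 39 N there, just under the 40 N limit. I then backed off, and pushed again because it seemed to have sprung back 1–2 mm.
- **Basket height:** the basket bottom is at about 243–245 mm, some 7 cm above the upper lid. That height comes from the tool reading, and an outline drawn at it fits the scene picture.
- **Level and grip:** tool tilt is under 0.1°, and it reached at most about 0.6° during the lift. The same outline shows no visible tilt of the basket. The load is about 7–8 N, the set grip is 80 N and the joints are still.
- **Beets:** I saw five beets clearly in the last pictures. The sixth is partly hidden by the gripper, but it was in the basket before the lift, and the load did not drop by a beet's weight.
- **Left alone:** the right lid's rib is at the same pixels as before, and the egg box looks untouched. The clipboard and carton are only partly in the last picture I viewed, with no sign of contact.

The two cameras disagreed by a few millimetres on the handle's position. The close-up before closing showed the sleeve between the fingers.

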